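# Find the rocking pot cover and hold it home

## Robot

A 7-joint arm with a two-finger parallel gripper is mounted at the origin on a cart in front of the work surface, level with it; the furniture and walls round the work are solid. World frame = base frame: x ahead of the robot, y to its left, z up, the work surface at z = 0. Lengths are in m, angles in rad, forces in N, time in s.
With the tool pointing down it reaches from about 0.425 to 0.875 m from the base axis. Payload 4.7 kg.
Tool frame: the origin (TCP) lies between the finger pads; the fingertips stand 17 mm ahead of it and the grasp point (between the pads) lies 2 mm behind it; z points along the fingers, y is the direction in which the jaws open and shut (so a half turn about z gives the same grasp; the last joint's range is limited). The gripper opens to 87 mm and grips with 3 to 60 N. Pads are 19 mm wide; open, the fingers measure 117 mm over their backs; the gripper's body (75 mm by 190 mm) begins 51 mm behind the grasp point.
Start: joints at [1.15, 0.321, -0.07, 1.45, 0.023, 1.371, -0.057], TCP at [0.274, -0.59, 0.24] pointing down, gripper open.
Joint ranges: [-2.86, 2.86], [-0.3, 2.09], [-1.38, 1.24], [0.06, 2.45], [-1.56, 4.7], [0.09, 2.05], [-2.69, 2.69]. Speed limits (rad/s): [2.57, 2.57, 3.14, 3.14, 3.14, 3.14, 3.14].

## Interface

Orientations are given as a unit quaternion [x, y, z, w].
In Python, from workcell import * gives the robot as it stands. The module is installed in compiled form; this text tells all that it offers.
- The arm moves only by the tool step_arm, never from a script. Its argument "deltas" is a list that holds one entry, the list of rows, each a list of 5 numbers: the shift along the tool's x, y, z each as a share of 0.2 m, from -1 to 1, then the turn about the tool's z as a share of pi/2 rad, from -1 to 1, then the closure, from -1 (fully open) to 1 (shut), so that 0 is half open. A call has 1 to 10 rows; each row is the pose to reach, as a shift and turn from the pose commanded when the call began, along the tool's axes at that moment; what a row does not reach only later rows make up. A row lasts 1/12 s, in which the tool goes at most 41.7 mm and 7.16 degrees, less where a joint would pass 70% of its speed; a pose out of reach is approached as far as the arm can. A call with a number of a shift or a turn outside -1 to 1 is refused whole. A call with a gripper value outside its range is refused whole. The fingers move at their own pace and stop on an object; "newtons" is the grip in N (left out, the last holds). Time passes only in rows, so rows that repeat a pose let the fingers close. It gives the time, the measured TCP pose, the force and the opening at its end, in the units of the state.
- state(): the state, without advancing time (a new reading comes with each control period).
- camera(name): name is "scene" or "top" or "wrist"; returns a dict with "pixels" (480x640x3 uint8, red, green, blue), "K" (3x3 intrinsics, pixels), "rvec" (rotation vector, rad) and "tvec" (3), from world to camera coordinates, as OpenCV has them. Camera axes: x right, y down, z forward; pixel columns grow to the right and rows downward; lengths in m; the calibration is good to about 2 mm. A picture is of the moment at which its call begins. There is no depth.
- close_job(): hands the job in, once; it reports no verdict.
The state is a dict: "t": time; "joints": joint angles; "qd": joint speeds; "tau": joint torques, N m; "tool_pos": TCP position; "orientation": TCP orientation; "contact_force": force on the tool from outside, world axes, zero at the start; "moment": the same for the moment, N m; "grip_width": finger opening in m.
Only numpy, scipy, OpenCV 4.12 (cv2) and the standard library are available. Lean on these libraries where they do the work, as an engineer would, in place of code of your own. Each camera call takes 0.05 s, during which the arm holds its last target. There are 200 camera calls.

## Task

One of the four blue pot covers in the rack does not lie on its pot and rocks: feel for it by pressing the covers lightly near the edge, one after the other, until one tips under the finger. Then press that cover down in the middle until it lies flat and fully home on its pot, and finish while still holding it down there, because it springs up again and I want to tape it. Use only the fingertips: do not lift a cover off or shift anything else on the desk, and press no cover hard.

Things in the scene. Friction and masses are not known exactly. Their poses are not given: they have to be found in the camera images.
- rack: fixed grey metal rack of two 200 x 200 mm plates on pillars, top plate's upper face 40 mm above the desk; origin on the desk under its middle. Four white pots 60 mm across stand in it at x = +-47.5 mm, y = +-47.5 mm of the rack's own axes (pot centres 95 mm apart) and rise above the top plate.
- cover_1: far left one of the four identical blue round covers, at x = +47.5, y = +47.5 mm in the rack's axes: flat disc 69 mm across, 6 mm thick, 120 g, with an 8 mm skirt hanging with 2 mm play round the pot, so that it stays on its pot but can tilt. Origin in the middle of the disc's underside; z points up when it lies level.
- cover_1_top (a point): middle of the flat upper face of cover_1, 61 mm above the desk at the start on every pot. All four start level and equally high, for the pots differ a little in height: looks and height do not tell which is loose, and it may be any. Three lie on the rim of their pot, which is rigid: pressed at the edge they do not give. The fourth rides 4.5 mm above its rim on a pin 13 mm across in the middle of the pot.
- cover_2: far right one of the four identical blue round covers, at x = +47.5, y = -47.5 mm in the rack's axes: flat disc 69 mm across, 6 mm thick, 120 g, with an 8 mm skirt hanging with 2 mm play round the pot, so that it stays on its pot but can tilt. Origin in the middle of the disc's underside; z points up when it lies level.
- cover_2_top (a point): middle of the flat upper face of cover_2, 61 mm above the desk at the start on every pot. On the loose one, whichever it is, a press of 1 to 5 N, 25 mm or more from the middle, tilts it at once by 0.1 to 0.19 rad: the finger sinks some 2 to 4 mm further than on a sound cover before it meets 4 N. It swings back level when let go.
- cover_3: near left one of the four identical blue round covers, at x = -47.5, y = +47.5 mm in the rack's axes: flat disc 69 mm across, 6 mm thick, 120 g, with an 8 mm skirt hanging with 2 mm play round the pot, so that it stays on its pot but can tilt. Origin in the middle of the disc's underside; z points up when it lies level.
- cover_3_top (a point): middle of the flat upper face of cover_3, 61 mm above the desk at the start on every pot. The loose one's pin is sprung: pressed in the middle with more than about 7 N, that cover goes straight down 4.5 mm and lies on its rim (top then 56.5 mm above the desk). It comes up again when let go.
- cover_4: near right one of the four identical blue round covers, at x = -47.5, y = -47.5 mm in the rack's axes: flat disc 69 mm across, 6 mm thick, 120 g, with an 8 mm skirt hanging with 2 mm play round the pot, so that it stays on its pot but can tilt. Origin in the middle of the disc's underside; z points up when it lies level.
- cover_4_top (a point): middle of the flat upper face of cover_4, 61 mm above the desk at the start on every pot.
- sample_puck: round aluminium sample puck, 25 mm across, 11 mm high, standing on the rack's top plate midway between the four pots; loose, bystander; origin at the centre of its underside
- tape_roll: roll of paper tape lying flat, 68 mm across, 18 mm high, to the right of the rack; loose, bystander; origin at the centre of its underside
- vial_1: small screw-cap vial, 26 mm across, 53 mm high, to the right of the rack; loose, bystander; origin at the centre of its underside
- vial_2: small screw-cap vial, 26 mm across, 53 mm high, to the right of the rack; loose, bystander; origin at the centre of its underside
- tweezers: steel tweezers, 120 mm long, 8 mm high, lying to the left of the rack; loose, bystander; origin at the centre of its underside
- marker: black marker pen, 126 mm long, 15 mm thick, lying at the left; loose, bystander; origin at the centre of its underside
- spare_objective: microscope objective, 27 mm across, 50 mm high, standing at the left; loose, bystander; origin at the centre of its underside
- dropper_bottle: amber dropper bottle, 33 mm across, 94 mm high, standing at the left rear; loose, bystander; origin at the centre of its underside
Things that resemble listed ones, but are neither listed nor needed, are in the scene too. Leave any black look-alike of the cover_3 alone.

How it is judged:
By the outcome, as a careful person would: the job done as asked, in the order asked, and still so for the second after the job is handed in, while the arm keeps its last pose, push and grip.
It also fails if it takes over 58 s, if anything falls off the work surface, if the arm or the gripper's body presses on something with over 40 N, if the wrist force passes 120 N, or if a joint passes its speed limit or range.

## Working session

There is one attempt and no reset: what is moved stays moved. The work goes in short steps, Python scripts to look and compute and a tool call to move; the robot and the scene stay as the last step left them, time stands still between calls to the robot, and variables do not carry over. Pictures are saved under pics/ and viewed, about 8 in all and at most 12, crops included, and the job is handed in when it is done.

Besides the shell and the picture viewer there is one more tool, called after ">>>" as name([rows], argument=value, ...), one row to a line, values as JSON. step_arm: Moves the arm, as the interface text tells. Shift numbers are shares of 0.2 m and turn numbers shares of pi/2 rad, none past 1 either way. Its arguments: {"type":"object","properties":{"deltas":{"type":"array","items":{"type":"array","items":{"type":"array","items":{"type":"number","minimum":-1,"maximum":1}}}},"newtons":{"type":"number"}},"required":["deltas"]}

```bash
mkdir -p pics
cat > h.py <<'E'
from workcell import *
import numpy as np, cv2
def ray(c,u,v,z):
    R=cv2.Rodrigues(np.array(c["rvec"],float))[0];t=np.array(c["tvec"],float).ravel()
    o=-R.T@t; d=R.T@np.linalg.inv(np.array(c["K"]))@np.array([u,v,1.0])
    return o+d*(z-o[2])/d[2]
def blobs(c,lo,hi,amin=100):
    h=cv2.cvtColor(c["pixels"],cv2.COLOR_RGB2HSV)
    m=cv2.inRange(h,lo,hi); n,l,s,ce=cv2.connectedComponentsWithStats(m)
    return [(s[i],ce[i]) for i in range(1,n) if s[i][4]>amin]
E
python3 - <<'E'
from h import *
s=state();print({k:np.round(s[k],3).tolist() for k in s})
for n in("top","scene"):
    c=camera(n);cv2.imwrite(f"pics/{n}0.png",c["pixels"][:,:,::-1])
    for b,ce in blobs(c,(95,90,40),(130,255,255)): print(n,b,ce.round(1),ray(c,*ce,0.061).round(4))
E
```

```text
{'t': 0.0, 'joints': [1.15, 0.322, -0.07, 1.452, 0.023, 1.371, -0.057], 'qd': [0.0, 0.002, -0.0, 0.0, 0.001, 0.002, 0.0], 'tau': [0.0, -49.129, -0.404, -31.252, -0.064, 0.044, 0.0], 'tool_pos': [0.274, -0.589, 0.238], 'orientation': [0.976, 0.216, -0.0, -0.001], 'contact_force': [-0.041, -0.324, 0.091], 'moment': [0.005, 0.032, -0.007], 'grip_width': 0.087}
top [386 197  33  32 820] [402.  212.8] [ 0.6078 -0.1156  0.061 ]
top [342 202  33  32 815] [358.2 217.3] [ 0.5928 -0.0225  0.061 ]
top [392 240  33  33 853] [408.2 256.1] [ 0.5146 -0.1305  0.061 ]
top [348 245  33  33 846] [363.6 260.8] [ 0.4993 -0.0373  0.061 ]
top [484 362  15  14 144] [490.9 369. ] [ 0.2934 -0.3002  0.061 ]
scene [316 220  56  27 817] [343.  233.1] [ 0.5889 -0.0577  0.061 ]
scene [346 230  57  31 912] [373.8 245.7] [ 0.4946 -0.0707  0.061 ]
scene [508 265  15  14 156] [515.4 271.3] [ 0.2442 -0.2246  0.061 ]
```

View pics/top0.png

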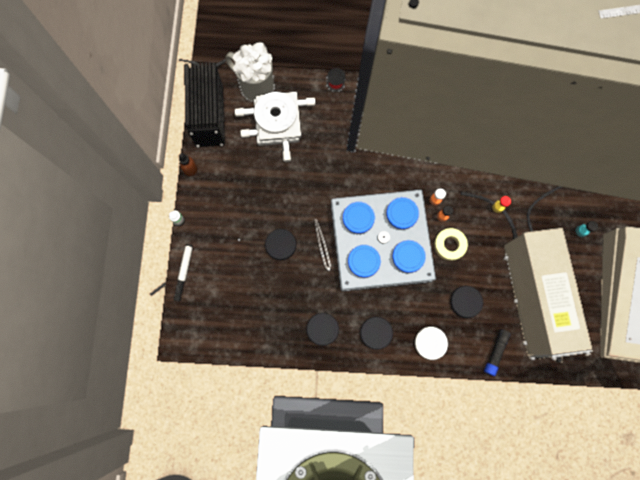

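View pics/scene0.png

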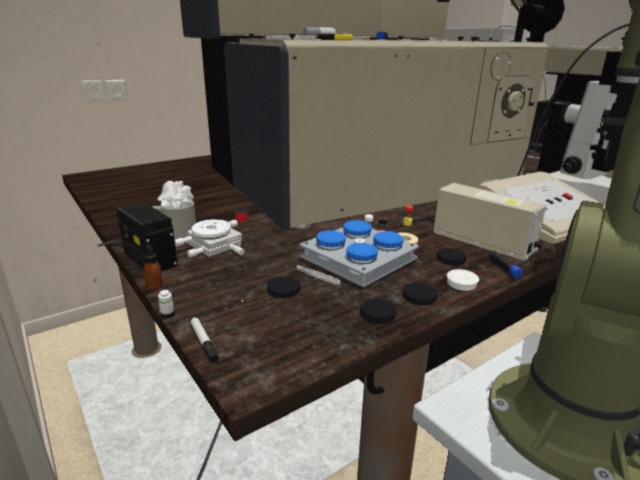

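The four listed covers are the blue discs in the rack, in top-view pixels: c1 (358,217), c2 (402,213), c3 (364,261) and c4 (408,256). They measure 94 mm apart, against 95 mm expected, with rack yaw about 0.16 rad. The black discs at (280,243), (322,329), (376,332) and (467,302) and the white one at (431,343) lie on the desk, so they are look-alikes to leave alone.

```bash
cat >> h.py <<'E'
C={1:(.5928,-.0225),2:(.6078,-.1156),3:(.4993,-.0373),4:(.5146,-.1305)}
from scipy.spatial.transform import Rotation as Ro
def go(x,y,ztip,ang=0.158):
    s=state();R=Ro.from_quat(s["orientation"]).as_matrix()
    d=R.T@(np.array([x,y,ztip+.017])-s["tool_pos"])
    a=np.arctan2(R[1,0],R[0,0])
    print("pos",np.round(s["tool_pos"],4),"F",np.round(s["contact_force"],2),"shares",(d/.2).round(3),"turn",round((a-ang)/(np.pi/2),3),"t",round(s["t"],2))
E
python3 - <<'E'
from h import *
im=cv2.imread("pics/top0.png")[180:360,260:500];cv2.imwrite("pics/crop.png",cv2.resize(im,None,fx=3,fy=3,interpolation=2))
c=C[4];go(c[0]-.033,c[1]-.005,.2)
E
```

```text
pos [ 0.2735 -0.5891  0.2385] F [ 0.38  0.57 -0.68] shares [ 1.899 -1.619  0.11 ] turn 0.176 t 0.1
```

View pics/crop.png

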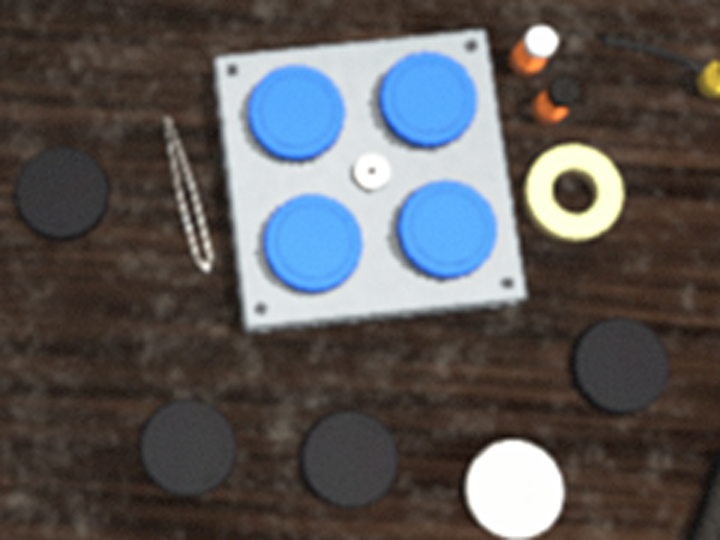

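The crop confirms four blue covers in the rack, with the white-topped puck between them. The black discs all lie on the desk. Next I move over.

>>> step_arm([
  [[0.15,-0.13,-0.2,0,1],[0.4,-0.34,-0.25,0,1],[0.7,-0.6,-0.25,0,1],[1,-0.85,-0.25,0,1],[1,-0.85,-0.25,0,1],[1,-0.85,-0.25,0,1],[1,-0.85,-0.25,0,1],[1,-0.85,-0.25,0.17,1],[1,-0.85,-0.25,0.17,1],[1,-0.85,-0.25,0.17,1]],
])

```text
t: 0.93
tool_pos: [0.3837, -0.3504, 0.2894]
orientation: [0.997, 0.083, -0.0, 0.0]
contact_force: [0.0, -0.2, -0.3]
grip_width: 0.0281
```

Run:
```python
from h import *
c=C[4];go(c[0]-.033,c[1]-.005,.12)
```

```text
pos [ 0.3837 -0.3504  0.2894] F [ 0.03 -0.21 -0.32] shares [ 0.66  -0.979  0.762] turn 0.005 t 0.93
```

>>> step_arm([
  [[0.2,-0.3,0,0,1],[0.4,-0.6,0.1,0,1],[0.66,-0.98,0.3,0,1],[0.66,-0.98,0.5,0,1],[0.66,-0.98,0.6,0,1],[0.66,-0.98,0.76,0,1],[0.66,-0.98,0.76,0,1],[0.66,-0.98,0.76,0,1],[0.66,-0.98,0.76,0,1],[0.66,-0.98,0.76,0,1]],
])

```text
t: 1.77
tool_pos: [0.481, -0.1369, 0.1379]
orientation: [0.996, 0.084, -0.0, 0.0]
contact_force: [0.4, -0.6, 0.6]
grip_width: 0.0003
```

Run:
```python
from h import *
c=C[4];go(c[0]-.033,c[1]-.005,.065)
print(state()["grip_width"])
w=camera("wrist");cv2.imwrite("pics/w1.png",w["pixels"][:,:,::-1])
for b,ce in blobs(w,(95,90,40),(130,255,255)): print(b,ce.round(1),ray(w,*ce,0.060).round(4))
w=camera("top")
for b,ce in blobs(w,(95,90,40),(130,255,255)): print(b,ce.round(1),ray(w,*ce,0.060).round(4))
```

```text
pos [ 0.481  -0.1369  0.1379] F [ 0.42 -0.62  0.56] shares [ 0.005 -0.007  0.28 ] turn 0.007 t 1.77
0.00034624594561686304
[   65     0   142    88 10107] [138.9  37.5] [ 0.5825 -0.0267  0.06  ]
[ 251    0  137   90 9767] [319.4  37.7] [ 0.598  -0.1182  0.06  ]
[   90   136   127   122 11965] [152.8 195.8] [ 0.5018 -0.0391  0.06  ]
[  257   137   123   122 11469] [317.9 197.7] [ 0.5165 -0.1315  0.06  ]
[386 197  33  32 820] [402.  212.8] [ 0.6081 -0.1158  0.06  ]
[342 202  33  32 815] [358.2 217.3] [ 0.5931 -0.0225  0.06  ]
[348 245  29  33 774] [362.5 260.9] [ 0.4992 -0.0351  0.06  ]
```

View pics/w1.png

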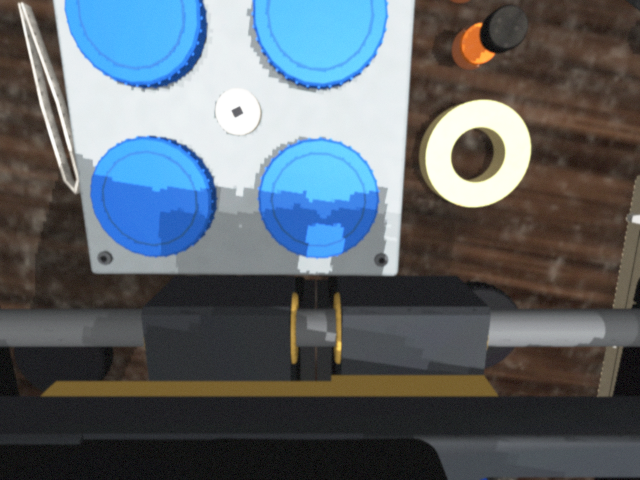

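Wrist view: c4 at (318,198), c3 at (153,196), puck at (238,112), and the fingers are just short of c4's near edge. It agrees with the top view to 2 mm. Now I lower towards c4's near edge.

>>> step_arm([
  [[0.005,-0.005,0.1,0,1],[0.005,-0.005,0.2,0,1],[0.005,-0.005,0.27,0,1],[0.005,-0.005,0.29,0,1],[0.005,-0.005,0.29,0,1],[0.005,-0.005,0.29,0,1]],
])

```text
t: 2.37
tool_pos: [0.4827, -0.1358, 0.081]
orientation: [0.997, 0.083, 0.001, 0.001]
contact_force: [-0.1, -0.3, -0.5]
grip_width: 0.0006
```

>>> step_arm([
  [[0,0,0.005,0,1],[0,0,0.005,0,1],[0,0,0.005,0,1]],
])

```text
t: 2.62
tool_pos: [0.4824, -0.135, 0.0795]
orientation: [0.996, 0.084, 0.001, 0.0]
contact_force: [-0.5, 0.2, -0.4]
grip_width: 0.0008
```

>>> step_arm([
  [[0,0,0.005,0,1],[0,0,0.005,0,1],[0,0,0.005,0,1]],
])

```text
t: 2.87
tool_pos: [0.4824, -0.1349, 0.0784]
orientation: [0.996, 0.084, 0.001, 0.0]
contact_force: [-0.0, 0.4, 6.5]
grip_width: 0.0006
```

c4 met 6.5 N within 1 mm of first contact, at its expected height, so it is sound. Next is c3.

>>> step_arm([
  [[0,0,-0.06,0,1],[0,0,-0.08,0,1],[0,-0.2,-0.08,0,1],[0,-0.4,-0.08,0,1],[0,-0.475,-0.08,0,1],[0,-0.475,-0.08,0,1],[0,-0.475,-0.04,0,1],[0,-0.475,-0.018,0,1],[0,-0.475,-0.008,0,1],[0,-0.475,-0.008,0,1]],
])

```text
t: 3.7
tool_pos: [0.4653, -0.0422, 0.0782]
orientation: [0.997, 0.083, -0.001, -0.0]
contact_force: [0.3, 0.9, 0.2]
grip_width: 0.0007
```

>>> step_arm([
  [[0,0,0.005,0,1],[0,0,0.005,0,1],[0,0,0.005,0,1]],
])

```text
t: 3.95
tool_pos: [0.466, -0.0414, 0.0781]
orientation: [0.997, 0.083, 0.0, 0.0]
contact_force: [-0.0, -0.1, -0.1]
grip_width: 0.0005
```

>>> step_arm([
  [[0,0,0.002,0,1],[0,0,0.002,0,1],[0,0,0.002,0,1]],
])

```text
t: 4.2
tool_pos: [0.466, -0.041, 0.0778]
orientation: [0.996, 0.084, 0.0, 0.0]
contact_force: [-0.3, 0.2, -0.6]
grip_width: 0.0005
```

>>> step_arm([
  [[0,0,0.003,0,1],[0,0,0.003,0,1],[0,0,0.003,0,1]],
])

```text
t: 4.45
tool_pos: [0.4659, -0.041, 0.0771]
orientation: [0.996, 0.084, 0.0, 0.0]
contact_force: [-0.2, -0.2, 0.5]
grip_width: 0.0003
```

>>> step_arm([
  [[0,0,0.003,0,1],[0,0,0.003,0,1],[0,0,0.003,0,1]],
])

```text
t: 4.7
tool_pos: [0.4659, -0.041, 0.0765]
orientation: [0.996, 0.084, -0.0, 0.0]
contact_force: [-0.8, -0.1, -0.2]
grip_width: 0.0005
```

>>> step_arm([
  [[0,0,0.004,0,1],[0,0,0.004,0,1],[0,0,0.004,0,1]],
])

```text
t: 4.95
tool_pos: [0.4659, -0.041, 0.0757]
orientation: [0.996, 0.084, -0.0, 0.0]
contact_force: [-0.6, -1.0, -0.2]
grip_width: 0.0003
```

Run:
```python
from h import *
c=C[3];go(c[0],c[1],.065);print(state()["moment"])
w=camera("wrist");cv2.imwrite("pics/w2.png",w["pixels"][:,:,::-1])
```

```text
pos [ 0.4659 -0.041   0.0757] F [-0.57 -0.97 -0.15] shares [ 0.168  0.01  -0.032] turn 0.006 t 4.95
[-0.00506397 -0.01977262 -0.02291223]
```

View pics/w2.png

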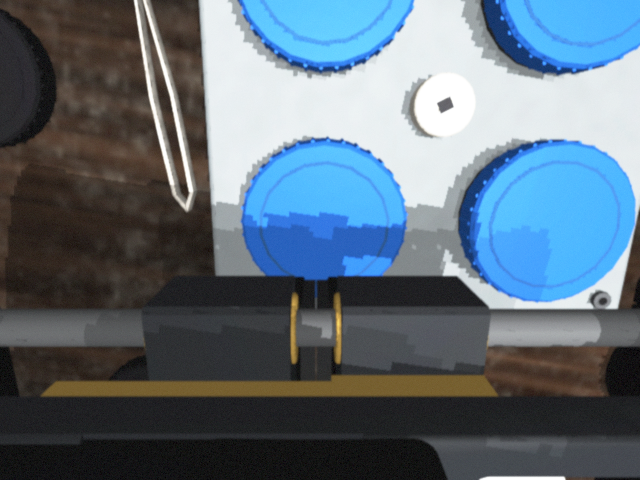

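The wrist view shows c3 at about (325,210), with the fingertips at its near rim. The tip is at z = 58.7 mm with no force, so either the cover is tipping or the tip went past the edge. I lift, move 7 mm inward and press again to find out.

>>> step_arm([
  [[0,0,-0.04,0,1],[0,0,-0.04,0,1],[0.035,0.01,-0.04,0,1],[0.035,0.01,-0.04,0,1],[0.035,0.01,-0.024,0,1],[0.035,0.01,-0.019,0,1],[0.035,0.01,-0.016,0,1],[0.035,0.01,-0.016,0,1]],
])

```text
t: 5.67
tool_pos: [0.4727, -0.0417, 0.0785]
orientation: [0.996, 0.084, -0.0, -0.0]
contact_force: [0.0, 0.4, 0.2]
grip_width: 0.0004
```

>>> step_arm([
  [[0,0,0.003,0,1],[0,0,0.003,0,1],[0,0,0.003,0,1]],
])

```text
t: 5.92
tool_pos: [0.4731, -0.0418, 0.0783]
orientation: [0.996, 0.084, -0.0, 0.0]
contact_force: [0.5, 1.1, -0.0]
grip_width: 0.0002
```

>>> step_arm([
  [[0,0,0.003,0,1],[0,0,0.003,0,1],[0,0,0.003,0,1]],
])

```text
t: 6.17
tool_pos: [0.4732, -0.0419, 0.0778]
orientation: [0.996, 0.084, 0.0, 0.0]
contact_force: [-0.4, 0.2, -0.2]
grip_width: 0.0004
```

>>> step_arm([
  [[0,0,0.003,0,1],[0,0,0.003,0,1],[0,0,0.003,0,1]],
])

```text
t: 6.42
tool_pos: [0.4731, -0.0419, 0.0771]
orientation: [0.996, 0.084, -0.0, 0.0]
contact_force: [0.3, 0.1, 0.1]
grip_width: 0.0007
```

>>> step_arm([
  [[0,0,0.003,0,1],[0,0,0.003,0,1],[0,0,0.003,0,1]],
])

```text
t: 6.67
tool_pos: [0.4731, -0.0418, 0.0765]
orientation: [0.996, 0.084, -0.0, 0.0]
contact_force: [-0.4, 0.7, 0.6]
grip_width: 0.0003
```

>>> step_arm([
  [[0,0,0.004,0,1],[0,0,0.004,0,1],[0,0,0.004,0,1]],
])

```text
t: 6.92
tool_pos: [0.4732, -0.0418, 0.0758]
orientation: [0.996, 0.084, 0.0, 0.0]
contact_force: [-0.1, 0.4, 1.2]
grip_width: 0.0006
```

>>> step_arm([
  [[0,0,0.003,0,1],[0,0,0.003,0,1],[0,0,0.003,0,1]],
])

```text
t: 7.17
tool_pos: [0.4733, -0.0419, 0.0755]
orientation: [0.996, 0.084, 0.0, 0.0]
contact_force: [-1.4, 0.2, 5.3]
grip_width: 0.0004
```

>>> step_arm([
  [[0,0,0.003,0,1],[0,0,0.003,0,1],[0,0,0.003,0,1]],
])

```text
t: 7.42
tool_pos: [0.4735, -0.0418, 0.0751]
orientation: [0.996, 0.084, 0.0, 0.0]
contact_force: [-2.7, -0.5, 6.0]
grip_width: 0.0004
```

c3 gave only at tip 58.5 mm, about 3 mm lower than the sound c4, with an off-axis push. It tips, so c3 is the loose cover. I let it swing back and go to its middle.

>>> step_arm([
  [[0,0,-0.03,0,1],[0,0,-0.08,0,1],[0,0,-0.08,0,1],[0.07,0.005,-0.08,0,1],[0.138,0.005,-0.08,0,1],[0.138,0.005,-0.08,0,1],[0.138,0.005,-0.08,0,1]],
])

```text
t: 8.0
tool_pos: [0.5006, -0.0379, 0.0905]
orientation: [0.996, 0.084, -0.0, -0.0]
contact_force: [-0.1, -0.1, -1.3]
grip_width: 0.0008
```

Run:
```python
from h import *
go(.5005,-.0382,.0625)
w=camera("wrist");cv2.imwrite("pics/w3.png",w["pixels"][:,:,::-1])
```

```text
pos [ 0.5006 -0.0379  0.0905] F [-0.07 -0.12 -1.31] shares [-0.001  0.001  0.055] turn 0.007 t 8.0
```

View pics/w3.png

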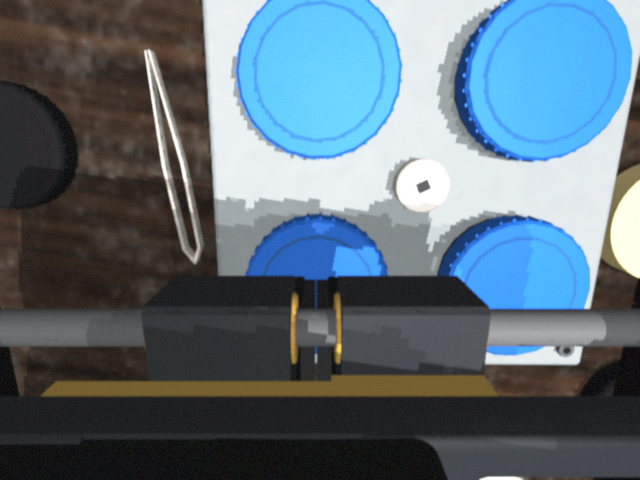

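The wrist view shows the cover centred in column, about 317 px against 316 px for the fingers. c3 is level again. I press down the middle.

>>> step_arm([
  [[0,0,0.03,0,1],[0,0,0.05,0,1],[0,0,0.06,0,1],[0,0,0.06,0,1],[0,0,0.06,0,1]],
])

```text
t: 8.47
tool_pos: [0.5001, -0.0383, 0.0783]
orientation: [0.996, 0.084, -0.0, 0.0]
contact_force: [1.1, 0.3, -0.6]
grip_width: 0.0005
```

>>> step_arm([
  [[0,0,0.003,0,1],[0,0,0.006,0,1],[0,0,0.006,0,1],[0,0,0.006,0,1]],
])

```text
t: 8.8
tool_pos: [0.5005, -0.0383, 0.0775]
orientation: [0.996, 0.084, -0.0, 0.0]
contact_force: [-1.4, -0.5, 4.1]
grip_width: 0.0003
```

>>> step_arm([
  [[0,0,0.003,0,1],[0,0,0.005,0,1],[0,0,0.005,0,1],[0,0,0.005,0,1]],
])

```text
t: 9.13
tool_pos: [0.5006, -0.0382, 0.0764]
orientation: [0.996, 0.084, -0.0, 0.0]
contact_force: [-1.4, 0.5, 4.0]
grip_width: 0.0003
```

>>> step_arm([
  [[0,0,0.003,0,1],[0,0,0.005,0,1],[0,0,0.005,0,1],[0,0,0.005,0,1]],
])

```text
t: 9.47
tool_pos: [0.5006, -0.0382, 0.0754]
orientation: [0.996, 0.084, -0.0, 0.0]
contact_force: [-1.5, -0.8, 4.1]
grip_width: 0.0006
```

>>> step_arm([
  [[0,0,0.003,0,1],[0,0,0.005,0,1],[0,0,0.005,0,1],[0,0,0.005,0,1]],
])

```text
t: 9.8
tool_pos: [0.5006, -0.0382, 0.0744]
orientation: [0.996, 0.084, 0.0, 0.0]
contact_force: [-2.6, -0.9, 4.7]
grip_width: 0.0004
```

>>> step_arm([
  [[0,0,0.003,0,1],[0,0,0.005,0,1],[0,0,0.005,0,1],[0,0,0.005,0,1]],
])

```text
t: 10.13
tool_pos: [0.5006, -0.0382, 0.0739]
orientation: [0.996, 0.084, -0.0, 0.0]
contact_force: [-3.0, -0.0, 9.5]
grip_width: 0.0005
```

>>> step_arm([
  [[0,0,0.003,0,1],[0,0,0.004,0,1],[0,0,0.004,0,1],[0,0,0.004,0,1]],
])

```text
t: 10.47
tool_pos: [0.5006, -0.0382, 0.0739]
orientation: [0.996, 0.084, -0.0, 0.0]
contact_force: [-5.1, 0.6, 15.9]
grip_width: 0.0004
```

Run:
```python
from h import *
go(.5005,-.0382,.0565)
print(state()["moment"])
c=camera("scene");cv2.imwrite("pics/s1.png",cv2.resize(c["pixels"][200:300,280:430,::-1],None,fx=5,fy=5,interpolation=2))
```

```text
pos [ 0.5006 -0.0382  0.0739] F [-5.13  0.57 15.87] shares [-0.001 -0.     0.002] turn 0.006 t 10.47
[0.03433015 1.45139651 0.00767665]
```

View pics/s1.png

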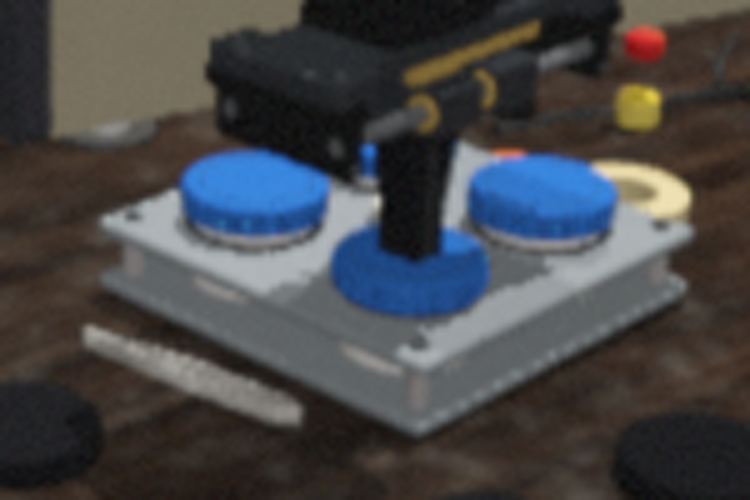

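>>> step_arm([
  [[0,0,-0.002,0,1],[0,0,-0.002,0,1],[0,0,-0.002,0,1],[0,0,-0.002,0,1],[0,0,-0.002,0,1],[0,0,-0.002,0,1]],
])

```text
t: 11.02
tool_pos: [0.5006, -0.0382, 0.0739]
orientation: [0.996, 0.084, -0.0, 0.0]
contact_force: [-4.3, -0.2, 12.3]
grip_width: 0.0003
```

Run:
```python
from h import *
go(.5005,-.0382,.0565)
w=camera("top")
for b,ce in blobs(w,(95,90,40),(130,255,255)): print(b,ce.round(1),ray(w,*ce,0.060).round(4))
cv2.imwrite("pics/t2.png",cv2.resize(w["pixels"][180:360,170:510,::-1],None,fx=2.3,fy=2.3,interpolation=2))
```

```text
pos [ 0.5006 -0.0382  0.0739] F [-4.26 -0.17 12.33] shares [-0.001 -0.     0.002] turn 0.006 t 11.02
[342 203  14  26 262] [349.1 216. ] [ 0.5948 -0.0029  0.06  ]
[484 362  15  14 143] [490.9 369. ] [ 0.2935 -0.3004  0.06  ]
```

View pics/t2.png

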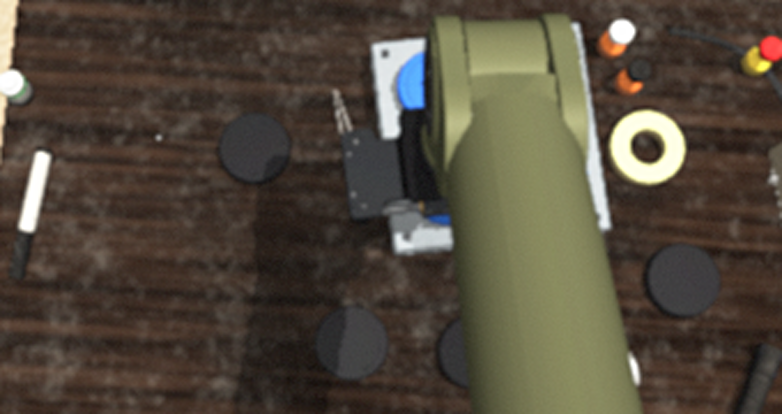

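The top view shows the bystanders that are in sight where they were. The press holds steady at 12 N with the cover home, so I hand in.

```bash
python3 -c "
from h import *
print(close_job())
s=state();print(s['tool_pos'],s['contact_force'])"
```

```text
the job is handed in; nothing more can be done
None
the job is handed in; nothing more can be done
```

The loose cover is cover_3, the near left one. I handed the job in with the closed fingertips still holding it down in the middle at about 12 N.

- **Finding it:** Cover_4, the first I pressed, met 6.5 N within about 1 mm at its normal height, so it is sound. Cover_3 gave about 3 mm further before it pushed back with 5 N. I stopped there, so cover_1 and cover_2 were not pressed. My first try on cover_3 was too far out at the edge and gave no clear force, so I pressed again 7 mm further in.
- **Pressing it home:** Under the middle press the cover sank about 4.5 mm at 4 to 5 N, then stopped rigidly with the fingertip at 56.9 mm. That matches 56.5 mm once the 0.4 mm offset seen on cover_4 is taken off. The press peaked at about 16 N before I eased it to 12 N.
- **Last checks:** The scene picture showed the cover low and flat on its pot. In the last top view the arm hid part of the rack, including the puck, but everything in sight was where it had been.
- **Not fully explained:** A sideways force of about 4 N stayed on the tool while holding. I take it to be friction at the fingertips, and the pose did not move. After handing in, the state could no longer be read.

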